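Morning stop test of the bench sander

TASK

Do the morning stop test of the bench sander: at the small box, push the raised half of the rocker switch all the way down to turn the power on; then on the long box press the small round start button right in and let it spring back; then push the big mushroom-headed stop button right in so that it stays in. Press each control with the fingertips in that order, leave the square key in the middle of the long box unpressed, and leave the wooden blocks, the tub and the screwdriver where they are. Finish with the rocker still on and the hand clear.

Things in the scene. Friction and masses are not known exactly. Their poses are not given: they have to be found in the camera images.
- isolator: Small grey switch box screwed to the bench, 90 (x) by 80 (y) by 60 mm high. On top, centred, one big black rocker switch, 52 mm long along the box's x, 30 mm wide along its y, a shallow V hinged about the box's y axis 68 mm above the bench. Origin: centre of the underside, on the bench; z up. The box may be turned any way.
- rocker (a joint): Rocker angle, rad. 0 = off: the box's -x half lies level (68 mm above the bench), the +x half, marked by a flush metal strip across it, stands up at 0.4 rad (end at 78 mm). 0.4 = fully on: the +x half level, the -x half up. Starts at 0 to 0.05. No spring: moves against friction (3 to 5 N near the end of a half), stays where it is left, hard stops.
- rocker_raised (a point): Point on the top face of the half of the rocker that has to go down, 18 mm along the face from the hinge towards the small box's +x; it moves with the rocker and goes down about 7 mm in the full throw.
- station: Long grey button box screwed to the bench, 90 (x) by 210 (y) by 60 mm high, with three black controls in a row along its y, 65 mm apart: start at y = -65 mm, square jog key at y = 0, mushroom stop at y = +65 mm. Origin: centre of the underside, on the bench; z up. The box may be turned any way.
- start (a joint): Start button: small flat round cap, 28 mm across, its top 16 mm above the long box (76 mm above the bench), in a metal collar that stands 4 mm above the box. Joint in m: 0 = out, 0.007 = fully in (straight down). Spring: 1.5 N at first, 5.7 N fully in; springs back.
- start_top (a point): Centre of the start button's top face; moves with it.
- jog (a joint): Jog key, not to be pressed: flat square cap, 24 by 24 mm, in the middle of the long box, its top 16 mm above the box. Joint in m: 0 = out, 0.007 = fully in. Spring like that of start.
- jog_top (a point): Centre of the jog key's top face.
- stop (a joint): Stop button: big mushroom head, 42 mm across with a gently domed top, its top 38 mm above the long box (98 mm above the bench). Joint in m: 0 = out, 0.010 = fully in (straight down). Moves against about 7 N of friction, has a hard stop, and stays in where it is left.
- stop_top (a point): Centre of the top of the mushroom head; moves with it.
- block_a: Loose dark wooden block, 60 by 45 by 40 mm high, beside one long side of the long box. Origin: centre of its underside. To be left alone.
- block_b: Loose dark wooden block like the other, beside the other long side of the long box. Origin: centre of its underside. To be left alone.
- tub: Loose clear plastic tub, open at the top, 90 mm across and 75 mm high, near the small box. Origin: centre of its underside. To be left alone.
- screwdriver: Loose screwdriver, 190 mm long, lying on the bench beyond the boxes. Its x runs along it, the handle at -x. To be left alone.
Mind the look-alikes: they are no part of the job. What is shaped like the isolator but green or turquoise is not meant. Leave any blue look-alike of the station alone.

How it is judged:
By the outcome, as a careful person would: the job done as asked, in the order asked, and still so for the second after the job is handed in, with the robot touching nothing.
It also fails if it takes over 51 s, if anything falls off the work surface, if the arm or the gripper's body presses on something with over 40 N, if the wrist force passes 120 N, or if a joint passes its speed limit or range.

ROBOT

A 6-joint arm with a two-finger parallel gripper is mounted at the origin on the work surface. World frame = base frame: x ahead of the robot, y to its left, z up, the work surface at z = 0. Lengths are in m, angles in rad, forces in N, time in s.
With the tool pointing down it reaches from about 0.375 to 0.9 m from the base axis. Payload 3.1 kg.
Tool frame: the origin (TCP) lies midway between the tips of the shut fingers; the grasp point (between the pads) lies 19 mm behind it; z points along the fingers, y is the line along which they close (so a half turn about z gives the same grasp; the last joint's range is limited). The gripper opens to 87 mm and grips with 3 to 60 N. Pads are 19 mm wide; open, the fingers measure 117 mm over their backs; the gripper's body (75 mm by 190 mm) begins 51 mm behind the grasp point.
Start: joints at [1.032, 0.527, 1.433, -0, 1.181, -0.178], TCP at [0.22, 0.585, 0.223] pointing down, gripper open.
Joint ranges: [-3.08, 3.08], [-0.75, 2.2], [0.22, 2.44], [-1.43, 4.57], [0, 2.65], [-2.85, 2.85]. Speed limits (rad/s): [2.79, 2.79, 3.14, 3.14, 3.14, 3.14].

INTERFACE

Orientations are given as a unit quaternion [x, y, z, w].
In Python, from rig import status, imaging, order gives the robot as it stands.
- The arm moves only by the tool arm_command, never from a script. Its argument "deltas" is one flat list of numbers, 5 for each row, row after row: the opening, from -1 (shut) to 1 (fully open), so that 0 is half open, then the shift along the tool's x, y, z in m, then the turn about the tool's z in rad. In form: [gripper, tx, ty, tz, roll, gripper, tx, ty, tz, roll, ...]. A call has 1 to 12 rows; each row shifts and turns the commanded pose from where the row before left it, along the tool's axes as they then stand; what a row does not reach is not made up. A row lasts 1/8 s, in which the tool goes at most 62.5 mm and 10.7 degrees, less where a joint would pass 70% of its speed; a pose out of reach is approached as far as the arm can. A call with a gripper value outside its range is refused whole. The fingers move at their own pace and stop on an object; "newtons" is the grip in N (left out, the last holds). Time passes only in rows, so rows that do not move let the fingers close. It gives the time, the measured TCP pose, the force, the opening and the grip force at its end, in the units of the state.
- status.get_obs(): the state, without advancing time (a new reading comes with each control period).
- imaging.camera(name): name is "side" or "top" or "wrist"; returns (picture, depth): 384x512x3 uint8, red, green, blue; 384x512 float32, m along the optical axis (not along the pixel's ray), 0 where there is no reading.
- imaging.camera_params(name): a dict with "intrinsics" (3x3 intrinsics, pixels), "k1" (the pictures are not rectified: a ray, as slopes to the right and down, at radius r is drawn at 1 + k1 r^2 times it, then the intrinsics apply), "camera_from_world" (4x4, takes a point from world to camera coordinates). Camera axes: x right, y up, looking along -z (the intrinsics and any distortion apply to the point x, -y, -z); pixel columns grow to the right and rows downward; lengths in m; the calibration is good to about 2 mm. A picture is of the moment at which its call begins: read the wrist's pose just before it. camera_params takes no time and is no camera call; for the wrist camera it gives the pose at the moment of the call.
- order.hand_in(): hands the job in; it is judged then, once.
The state is a dict: "time": time; "q": joint angles; "joint_velocities": joint speeds; "joint_torque": joint torques, N m; "position": TCP position; "tool_rot": TCP orientation; "ft_force": force on the tool from outside, world axes, zero at the start; "moment": the same for the moment, N m; "grip_width": finger opening in m; "grip_force": force on a finger pad.
Only numpy, scipy, OpenCV 4.12 (cv2) and the standard library are available. Lean on these libraries where they do the work, as an engineer would, in place of code of your own. Each camera call takes 0.05 s, during which the arm holds its last target. There are 200 camera calls.

## Working session

There is one attempt and no reset: what is moved stays moved. The work goes in short steps, Python scripts to look and compute and a tool call to move; the robot and the scene stay as the last step left them, time stands still between calls to the robot, and variables do not carry over. Pictures are saved under pics/ and viewed, at most 10 in all, crops included, and the job is handed in when it is done.

Besides the shell and the picture viewer there is one more tool, called as name(argument=value, ...) on one line, values as JSON. arm_command: Moves the arm, as the interface text tells. Its arguments: {"type":"object","properties":{"deltas":{"type":"array"},"newtons":{"type":"number"}},"required":["deltas"]}

```bash
mkdir -p pics
cat > h.py <<'E'
import numpy as np,cv2
from rig import status,imaging
def grab(n):
    p=imaging.camera_params(n);im,d=imaging.camera(n);return im,d,p
def ray(p,u,v):
    K=np.array(p["intrinsics"]);a=cv2.undistortPoints(np.array([[[u,v]]],float),K,np.array([p["k1"],0,0,0,0.]))[0,0] if 0 else None
    x=np.array([(u-K[0,2])/K[0,0],(v-K[1,2])/K[1,1]]);y=x.copy()
    for _ in range(30): y=x/(1+p["k1"]*(y@y))
    T=np.linalg.inv(np.array(p["camera_from_world"]))
    return T[:3,3],T[:3,:3]@np.array([y[0],-y[1],-1])
def onz(p,u,v,z):
    o,r=ray(p,u,v);return o+r*(z-o[2])/r[2]
def bydepth(p,d,u,v):
    o,r=ray(p,u,v);return o+r*d[int(round(v)),int(round(u))]
E
python3 - <<'E'
from h import *
import pickle
s=status.get_obs();print(s["time"],s["position"],s["tool_rot"],s["ft_force"])
for n in("top","side"):
    g=grab(n);pickle.dump(g,open(n+".pkl","wb"));cv2.imwrite(f"pics/{n}.png",cv2.resize(g[0][:,:,::-1],(800,600)));print(n,g[2])
E
```

```text
0.0 [0.2196374  0.58434116 0.22157363] [ 1.78928131e-01  9.83861538e-01 -1.02762010e-03 -3.76892708e-04] [-0.70469079 -0.17561206 -1.13070645]
top {'intrinsics': array([[477.15598068,   0.        , 251.43459389],
       [  0.        , 477.15598068, 187.52314412],
       [  0.        ,   0.        ,   1.        ]]), 'k1': -0.1559985680085979, 'camera_from_world': array([[-0.02067145, -0.99946548, -0.02532678,  0.03720542],
       [ 0.99616731, -0.02274347,  0.08445959, -0.57912142],
       [-0.08499046, -0.02348381,  0.99610498, -1.26236842],
       [ 0.        ,  0.        ,  0.        ,  1.        ]])}
side {'intrinsics': array([[363.17259861,   0.        , 260.92963506],
       [  0.        , 363.17259861, 189.71502966],
       [  0.        ,   0.        ,   1.        ]]), 'k1': -0.01268821080098841, 'camera_from_world': array([[ 0.95624243, -0.2925726 , -0.0012959 , -0.5532264 ],
       [ 0.20123922,  0.65450095,  0.72878755, -0.18608332],
       [-0.2123751 , -0.69715836,  0.68473866, -0.9540077 ],
       [ 0.        ,  0.        ,  0.        ,  1.        ]])}
```

View pics/top.png

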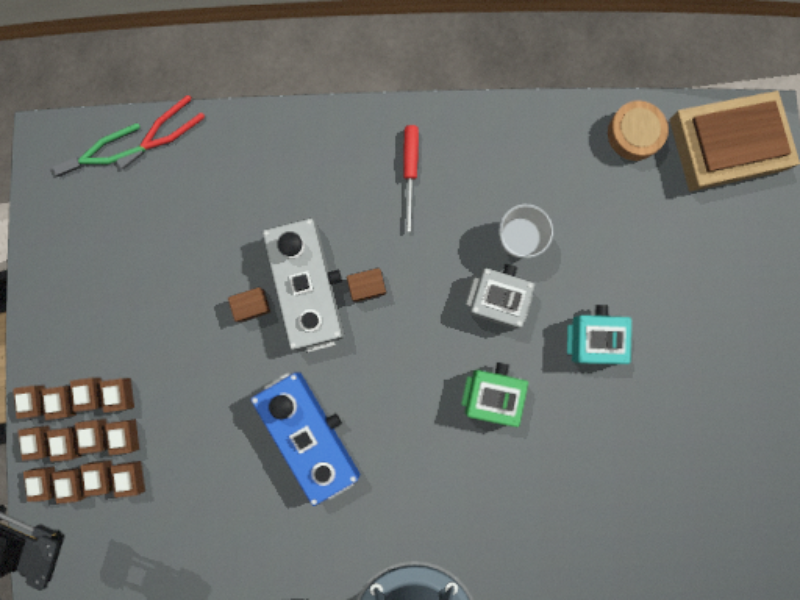

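View pics/side.png

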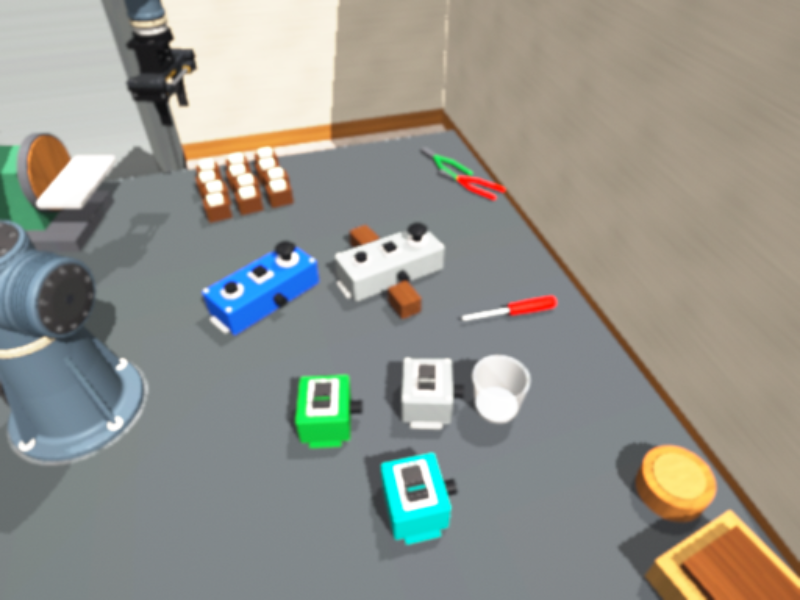

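Top view (800x600) candidates:
- **Isolator:** grey box (502,298), against green (498,398) and turquoise (603,340). I choose the grey one.
- **Station:** grey box (302,285), with mushroom (290,243), jog (302,283) and start (310,320), against blue (305,438). I choose the grey one.

The tub is at (525,232), next to the isolator. I'll check both choices in one close crop.

Run:
```python
from h import *
import pickle
im,d,p=pickle.load(open("top.pkl","rb"))
a=im[125:240,130:360][:,:,::-1];cv2.imwrite("pics/crop.png",cv2.resize(a,(800,400),interpolation=cv2.INTER_CUBIC))
g=cv2.cvtColor(im,cv2.COLOR_RGB2GRAY);hsv=cv2.cvtColor(im,cv2.COLOR_RGB2HSV)
# grey box top faces by depth height
H,W=g.shape
uu,vv=np.meshgrid(np.arange(W),np.arange(H))
for nm,(x0,x1,y0,y1) in dict(iso=(295,350,165,215),sta=(165,222,135,228)).items():
    m=np.zeros((H,W),np.uint8);sub=((g>110)&(hsv[...,1]<50)).astype(np.uint8)
    m[y0:y1,x0:x1]=sub[y0:y1,x0:x1]
    P=np.array([list(bydepth(p,d,u,v)) for v,u in zip(*np.nonzero(m))]);px=[(u,v) for v,u in zip(*np.nonzero(m))]
    ok=abs(P[:,2]-.06)<.008
    q=np.array([onz(p,u,v,.06)[:2] for (u,v),o in zip(px,ok) if o],np.float32)
    print(nm,ok.sum(),np.median(P[:,2]),cv2.minAreaRect(q))
    dk=np.zeros((H,W),np.uint8);dk[y0:y1,x0:x1]=(g<70)[y0:y1,x0:x1]
    for c in cv2.findContours(dk,cv2.RETR_EXTERNAL,cv2.CHAIN_APPROX_NONE)[0]:
        if cv2.contourArea(c)>30:
            (u,v),s,an=cv2.minAreaRect(c);print(' dark',u,v,s,an,'dep',bydepth(p,d,u,v).round(4),[onz(p,u,v,z)[:2].round(4) for z in(.07,.076,.098)])
T=pickle.load(open("side.pkl","rb"))
```

```text
iso 756 0.05395387515702099 ((0.5658248066902161, -0.1608038991689682), (0.09012889862060547, 0.07897971570491791), 71.23995971679688)
 dark 313.7324523925781 207.9945831298828 (28.452808380126953, 7.940318584442139) 17.10272979736328 dep [ 0.5218 -0.1445 -0.0012] [array([ 0.519 , -0.1369]), array([ 0.5188, -0.1363]), array([ 0.5179, -0.1339])]
 dark 326.3018798828125 169.44338989257812 (8.51635456085205, 11.675647735595703) 15.945395469665527 dep [ 0.6221 -0.1766  0.0432] [array([ 0.6189, -0.173 ]), array([ 0.6181, -0.1722]), array([ 0.6155, -0.1692])]
sta 2238 0.05989589281301311 ((0.598317563533783, 0.1782318353652954), (0.20997342467308044, 0.0908329114317894), 13.47715950012207)
 dark 197.5 204.5 (9.0, 9.0) 90.0 dep [0.5343 0.164  0.0785] [array([0.5347, 0.1652]), array([0.5344, 0.1643]), array([0.5333, 0.1613])]
 dark 169.17648315429688 196.2058868408203 (24.73863410949707, 11.884245872497559) 75.96376037597656 dep [0.5601 0.2457 0.04  ] [array([0.558 , 0.2398]), array([0.5576, 0.2386]), array([0.556 , 0.2342])]
 dark 192.05885314941406 180.73529052734375 (8.246211051940918, 8.48874568939209) 75.96376037597656 dep [0.5963 0.1773 0.08  ] [array([0.5974, 0.1788]), array([0.5967, 0.1779]), array([0.5945, 0.1746])]
 dark 217.21710205078125 183.9946746826172 (24.10062026977539, 10.201004981994629) 72.6459732055664 dep [ 0.5941  0.1197 -0.0025] [array([0.5872, 0.1127]), array([0.5867, 0.1121]), array([0.5846, 0.11  ])]
 dark 185.0 156.0 (14.0, 14.0) 90.0 dep [0.6588 0.1922 0.0992] [array([0.6634, 0.197 ]), array([0.6624, 0.196 ]), array([0.659 , 0.1924])]
```

View pics/crop.png

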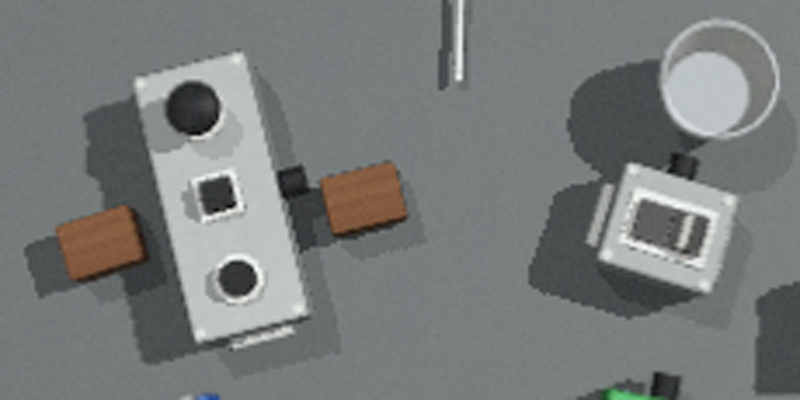

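The crop shows the grey isolator at (670,228), with its metal strip on the right half at (687,230). The grey station has mushroom (193,107), jog (217,195) and start (238,278). The measured boxes are 90x79 mm and 210x91 mm, and the control heights match the description. Next I'll shut the fingers, line up the roll with the rocker and move over.

arm_command(deltas=[-1,0,0,0,0.171,-1,0,0,0,0.171,-1,0,0,0,0.171,-1,0,0,0,0.171,-1,0,0,0,0.171,-1,0,0,0,0.171,-1,0,0,0,0.171,-1,0,0,0,0.171,-1,0,0,0,0.171,-1,-0.04,0.037,0,0,-1,-0.04,0.037,0,0,-1,-0.04,0.037,0,0], newtons=20)

```text
time: 1.6
position: [0.2866, 0.434, 0.2221]
tool_rot: [0.813, 0.583, -0.0, 0.0]
ft_force: [-0.1, 0.1, 0.9]
grip_width: 0.0007
grip_force: 0.0
```

arm_command(deltas=[-1,-0.04,0.037,0,0,-1,-0.04,0.037,0,0,-1,-0.04,0.037,0,0,-1,-0.04,0.037,0,0,-1,-0.04,0.037,0,0,-1,-0.04,0.037,0,0,-1,-0.04,0.037,0,0,-1,-0.04,0.037,0,0,-1,-0.04,0.037,0,0,-1,-0.04,0.037,0.02,0,-1,-0.04,0.037,0.02,0,-1,0,0,0,0])

```text
time: 3.1
position: [0.5309, -0.1156, 0.1807]
tool_rot: [0.814, 0.58, -0.0, -0.0]
ft_force: [-1.1, -0.2, -0.5]
grip_width: 0.0001
grip_force: 0.0
```

```bash
cat >> h.py <<'E'
def togo(x,y,z=None):
    from scipy.spatial.transform import Rotation as R
    s=status.get_obs();p=np.array(s["position"]);M=R.from_quat(s["tool_rot"]).as_matrix()
    print("t",s["time"],"p",p.round(4),"f",np.round(s["ft_force"],1),"xang",np.degrees(np.arctan2(M[1,0],M[0,0])).round(1),"width",round(s["grip_width"],4))
    print("tool delta",(M.T@(np.array([x,y,p[2] if z is None else z])-p)).round(4))
E
python3 - <<'E'
from h import *
togo(.560,-.1775,.110)
im,d,p=grab("wrist");cv2.imwrite("pics/w1.png",cv2.resize(im[:,:,::-1],(800,600)))
import pickle;pickle.dump((im,d,p),open("w1.pkl","wb"))
E
```

```text
t 3.1 p [ 0.5309 -0.1156  0.1807] f [-1.1 -0.2 -0.5] xang 70.9 width 0.0001
tool delta [-0.049   0.0478  0.0707]
```

View pics/w1.png

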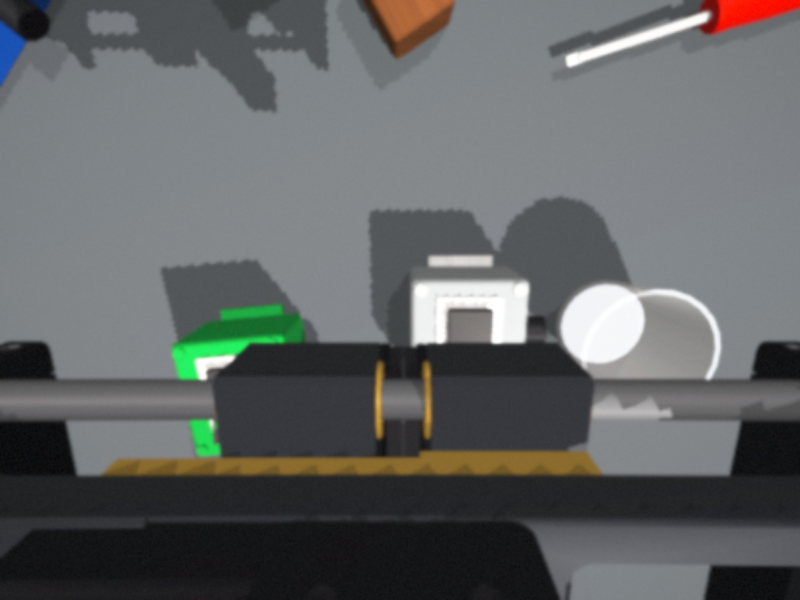

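The wrist view shows the grey isolator at (470,310), with the rocker's flat -x end at about (470,310) and the fingers hiding the rest. I'll check that edge against the top-view estimate.

Run:
```python
from h import *
import pickle
im,d,p=pickle.load(open("w1.pkl","rb"))
for u,v in((447,310),(492,310)): print(onz(p,u*.64,v*.64,.068))
b=np.array([-.3216,-.947]);n=np.array([.947,-.3216]);c=np.array([.5658,-.1608])
print("expected",c-.026*b-.015*n,c-.026*b+.015*n)
for n_ in((413,282),(527,286)): print("boxcorner",onz(p,n_[0]*.64,n_[1]*.64,.06))
print("exp",c-.045*b-.04*n,c-.045*b+.04*n)
```

```text
[ 0.55658232 -0.13211811  0.068     ]
[ 0.5846872  -0.14183121  0.068     ]
expected [ 0.5599566 -0.131354 ] [ 0.5883666 -0.141002 ]
boxcorner [ 0.54103353 -0.10848958  0.06      ]
boxcorner [ 0.61235123 -0.13605606  0.06      ]
exp [ 0.542392 -0.105321] [ 0.618152 -0.131049]
```

arm_command(deltas=[-1,-0.025,0.0235,0,0,-1,-0.0245,0.0235,0,0,-1,0,0,0.035,0,-1,0,0,0.035,0,-1,0,0,0.016,0,-1,0,0,0,0])

```text
time: 3.9
position: [0.5578, -0.1727, 0.096]
tool_rot: [0.813, 0.583, -0.001, -0.001]
ft_force: [-0.0, 0.0, 0.3]
grip_width: 0.0004
grip_force: 0.0
```

Run:
```python
from h import *
togo(.559,-.1776,.0675)
```

```text
t 3.9 p [ 0.5578 -0.1727  0.096 ] f [-0.   0.   0.3] xang 71.3 width 0.0004
tool delta [-0.0042  0.0028  0.0285]
```

arm_command(deltas=[-1,-0.004,0.003,0,0,-1,0,0,0.008,0,-1,0,0,0.005,0,-1,0,0,0.004,0,-1,0,0,0.004,0,-1,0,0,0.003,0,-1,0,0,0.002,0,-1,0,0,0,0])

```text
time: 4.9
position: [0.5604, -0.179, 0.0706]
tool_rot: [0.813, 0.582, 0.0, 0.0]
ft_force: [-0.5, -1.0, 2.1]
grip_width: 0.0003
grip_force: 1.0
```

Run:
```python
from h import *
togo(.559,-.1776,.0675)
```

```text
t 4.9 p [ 0.5604 -0.179   0.0706] f [-0.5 -1.   2.1] xang 71.2 width 0.0003
tool delta [ 0.0009 -0.0018  0.0031]
```

arm_command(deltas=[-1,0,0,0.0015,0,-1,0,0,0.0015,0,-1,0,0,0,0])

```text
time: 5.28
position: [0.5604, -0.1791, 0.0683]
tool_rot: [0.813, 0.582, 0.0, 0.001]
ft_force: [-1.7, -2.0, 7.8]
grip_width: 0.0005
grip_force: 3.8
```

arm_command(deltas=[-1,0,0,0.001,0,-1,0,0,0,0])

```text
time: 5.52
position: [0.5604, -0.1791, 0.0683]
tool_rot: [0.813, 0.582, 0.0, 0.001]
ft_force: [-3.4, -1.7, 13.9]
grip_width: 0.0007
grip_force: 6.5
```

It's on the hard stop: z stays at 68.3 mm while the force rises. I'll push slightly more, lift, and move towards the start button at about z=0.15.

arm_command(deltas=[-1,0,0,0.001,0,-1,0,0,0,0,-1,0,0,-0.02,0,-1,0,0,-0.03,0,-1,0,0,-0.03,0,-1,0.04,0,0,0,-1,0.04,0,0,0,-1,0.04,0,0,0,-1,0.04,0,0,0,-1,0.04,0,0,0,-1,0.04,0,0,0,-1,0,0,0,0])

```text
time: 7.02
position: [0.6373, 0.052, 0.1446]
tool_rot: [0.812, 0.584, 0.0, -0.001]
ft_force: [0.6, 0.1, -0.9]
grip_width: 0.0008
grip_force: 0.0
```

Run:
```python
from h import *
import pickle
togo(.535,.1635,.11)
a=grab("top");b=grab("side");w=grab("wrist");pickle.dump(w,open("w2.pkl","wb"))
x=np.hstack([cv2.resize(a[0][150:225,280:355],(395,395),interpolation=cv2.INTER_CUBIC),cv2.resize(b[0][215:285,240:310],(395,395),interpolation=cv2.INTER_CUBIC)])
cv2.imwrite("pics/chk.png",x[:,:,::-1]);cv2.imwrite("pics/w2.png",cv2.resize(w[0][:,:,::-1],(800,600)))
```

```text
t 7.025 p [0.6373 0.052  0.1446] f [ 0.6  0.1 -0.9] xang 71.4 width 0.0008
tool delta [ 0.0731 -0.1324  0.0349]
```

View pics/chk.png

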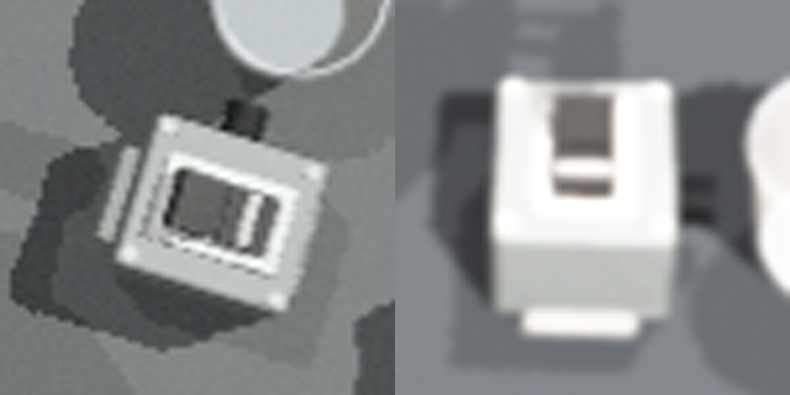

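View pics/w2.png

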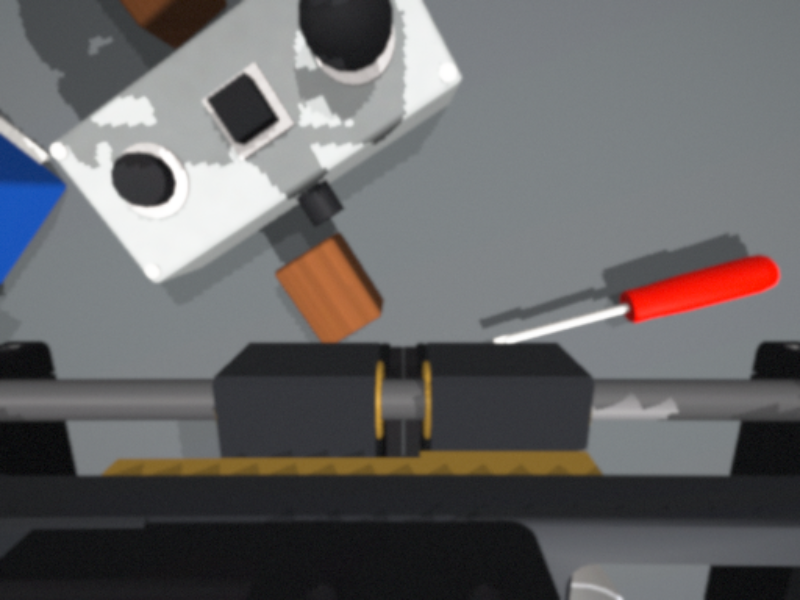

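The check shows the rocker thrown: the strip half is flat and the -x half is up. The wrist view shows start at (143,178), jog at (243,107) and mushroom at (347,28). I'll convert those to world points and compare.

Run:
```python
from h import *
import pickle
p=pickle.load(open("w2.pkl","rb"))[2]
for n,u,v,z in(("start",143,178,.076),("jog",243,107,.076),("stop",347,24,.096)): print(n,onz(p,u*.64,v*.64,z))
togo(.535,.1635,.11)
```

```text
start [0.53480549 0.16268934 0.076     ]
jog [0.59717507 0.17714544 0.076     ]
stop [0.65863107 0.18735819 0.096     ]
t 7.175 p [0.6366 0.0483 0.1449] f [-1.3 -1.  -0.8] xang 71.2 width 0.0003
tool delta [ 0.0764 -0.1333  0.0351]
```

The wrist and top estimates agree within about 1 mm, so I'll go above start.

arm_command(deltas=[-1,0.019,-0.033,0,0,-1,0.019,-0.033,0,0,-1,0.019,-0.033,0,0,-1,0.019,-0.033,0,0,-1,0,0,0.02,0,-1,0,0,0.02,0,-1,0,0,0,0,-1,0,0,0,0])

```text
time: 8.18
position: [0.5374, 0.1621, 0.106]
tool_rot: [0.814, 0.582, 0.0, 0.0]
ft_force: [0.3, 0.2, -0.1]
grip_width: 0.0007
grip_force: 0.0
```

Run:
```python
from h import *
togo(.535,.1632,.069);togo(.535,.1632,.069)
```

```text
t 8.175 p [0.5374 0.1621 0.106 ] f [ 0.3  0.2 -0.1] xang 71.1 width 0.0007
tool delta [ 0.0003 -0.0026  0.037 ]
t 8.175 p [0.5374 0.1621 0.106 ] f [ 0.3  0.2 -0.1] xang 71.1 width 0.0007
tool delta [ 0.0003 -0.0026  0.037 ]
```

arm_command(deltas=[-1,0,-0.002,0.015,0,-1,0,0,0.012,0,-1,0,0,0.003,0,-1,0,0,0.003,0,-1,0,0,0.002,0,-1,0,0,0.002,0,-1,0,0,0,0])

```text
time: 9.05
position: [0.5342, 0.1634, 0.0694]
tool_rot: [0.813, 0.582, -0.001, -0.0]
ft_force: [-4.5, -1.8, 9.9]
grip_width: 0.0005
grip_force: 4.4
```

arm_command(deltas=[-1,0,0,0.001,0,-1,0,0,0.001,0,-1,0,0,0,0])

```text
time: 9.43
position: [0.5343, 0.1634, 0.0692]
tool_rot: [0.813, 0.582, -0.0, 0.0]
ft_force: [-7.0, -2.2, 20.3]
grip_width: 0.0002
grip_force: 10.2
```

Start bottomed: z is at 69.2 mm and the force went past the 5.7 N spring to 20 N. I'll lift and go above the mushroom.

arm_command(deltas=[-1,0,0,-0.02,0,-1,0,0,-0.03,0,-1,0,0,-0.03,0,-1,0.017,0.0275,0,0,-1,0.017,0.0275,0,0,-1,0.017,0.0275,0,0,-1,0.017,0.0275,0,0,-1,0,0,0.015,0,-1,0,0,0,0,-1,0,0,0,0])

```text
time: 10.68
position: [0.6595, 0.1923, 0.1309]
tool_rot: [0.813, 0.582, -0.001, -0.001]
ft_force: [-1.3, -0.7, 0.6]
grip_width: 0.0003
grip_force: 0.0
```

Run:
```python
from h import *
togo(.660,.1922,.098)
im,d,p=grab("top");cv2.imwrite("pics/t2.png",cv2.resize(im[125:240,130:360][:,:,::-1],(800,400),interpolation=cv2.INTER_CUBIC))
im,d,p=grab("side")
for u,v in((361,257),(390,247),(417,231)): print(bydepth(p,d,u*.64,v*.64).round(3))
```

```text
t 10.675 p [0.6595 0.1923 0.1309] f [-1.3 -0.7  0.6] xang 71.2 width 0.0003
tool delta [0.0001 0.0006 0.0329]
[0.53  0.157 0.075]
[0.593 0.169 0.076]
[0.652 0.177 0.098]
```

Centred over the mushroom, and start is back out at about 75 mm. Pressing stop.

arm_command(deltas=[-1,0,0,0.015,0,-1,0,0,0.012,0,-1,0,0,0.004,0,-1,0,0,0.003,0,-1,0,0,0.003,0,-1,0,0,0.003,0,-1,0,0,0.002,0,-1,0,0,0,0])

```text
time: 11.78
position: [0.6603, 0.1924, 0.0904]
tool_rot: [0.813, 0.582, -0.001, -0.0]
ft_force: [-3.8, -0.3, 4.6]
grip_width: 0.0003
grip_force: 2.4
```

arm_command(deltas=[-1,0,0,0.0015,0,-1,0,0,0.001,0,-1,0,0,0,0])

```text
time: 12.15
position: [0.6603, 0.1924, 0.0882]
tool_rot: [0.813, 0.582, -0.001, -0.0]
ft_force: [-3.6, -1.0, 6.5]
grip_width: 0.0007
grip_force: 3.2
```

arm_command(deltas=[-1,0,0,0.001,0,-1,0,0,0.001,0,-1,0,0,0,0])

```text
time: 12.52
position: [0.6604, 0.1924, 0.088]
tool_rot: [0.813, 0.582, -0.001, -0.0]
ft_force: [-5.8, -1.5, 13.4]
grip_width: 0.0
grip_force: 6.9
```

arm_command(deltas=[-1,0,0,0.001,0,-1,0,0,0,0])

```text
time: 12.78
position: [0.6605, 0.1924, 0.088]
tool_rot: [0.813, 0.582, -0.0, 0.0]
ft_force: [-6.9, -1.4, 17.9]
grip_width: 0.0008
grip_force: 8.8
```

Stop is on its hard stop at 88.0 mm. Lifting clear: up first, then back towards the robot.

arm_command(deltas=[-1,0,0,-0.02,0,-1,0,0,-0.03,0,-1,0,0,-0.04,0,-1,0,0,-0.04,0,-1,-0.03,-0.03,0,0,-1,-0.03,-0.03,0,0,-1,-0.03,-0.03,0,0,-1,-0.03,-0.03,0,0,-1,-0.03,-0.03,0,0,-1,0,0,0,0,-1,0,0,0,0])

```text
time: 14.15
position: [0.4726, 0.0988, 0.2149]
tool_rot: [0.813, 0.582, 0.002, 0.001]
ft_force: [0.0, -0.0, -0.4]
grip_width: 0.0006
grip_force: 0.0
```

Run:
```python
from h import *
togo(0,0)
a=grab("top");im,d,p=grab("side")
x=np.vstack([cv2.resize(a[0][125:240,130:360],(580,290),interpolation=cv2.INTER_CUBIC),cv2.resize(im[135:285,200:360],(580,300),interpolation=cv2.INTER_CUBIC)])
cv2.imwrite("pics/end.png",x[:,:,::-1])
for z0,u,v in(("start",197.5,204.5),("jog",192,180.7),("stop",185,156),("rockR",329,191),("rockL",314,187)): print(z0,bydepth(a[2],a[1],u,v).round(4))
```

```text
t 14.15 p [0.4726 0.0988 0.2149] f [ 0.  -0.  -0.4] xang 71.2 width 0.0006
tool delta [-0.2459 -0.4154 -0.0018]
start [0.5343 0.1641 0.0778]
jog [0.5969 0.1782 0.0749]
stop [0.6607 0.1942 0.0872]
rockR [ 0.5624 -0.1784  0.0681]
rockL [ 0.5733 -0.139   0.073 ]
```

View pics/end.png

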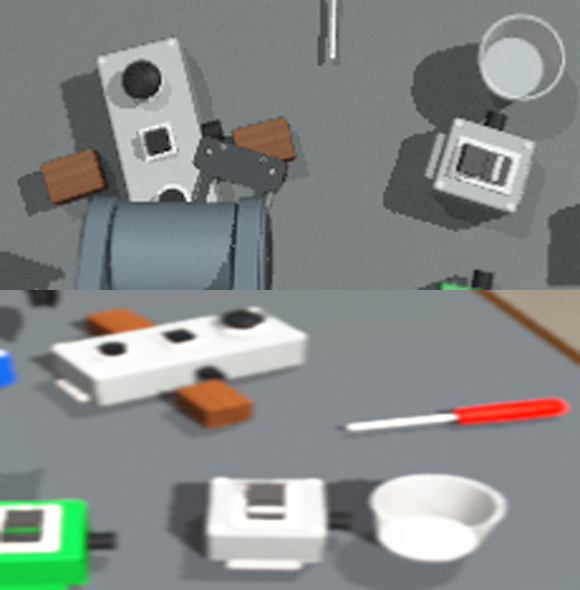

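The final view shows the mushroom in at (142,78) and 87 mm, start and jog out at about 76 mm, and the rocker on at (483,163). The blocks, tub and screwdriver haven't moved, and the hand is clear.

```bash
python3 -c "from rig import order;print(order.hand_in())"
```

```text
the job is handed in; nothing more can be done
None
```

The stop test is done and handed in at about 14 s: rocker on, start pressed and sprung back, stop pressed and staying in, jog unpressed, loose items where they were, and the hand clear.

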